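Scrape the trimming station's deck clear into the waste bin

ROBOT

A 6-joint arm with a two-finger parallel gripper is mounted at the origin on a cart in front of the work surface, level with it; the furniture and walls round the work are solid. World frame = base frame: x ahead of the robot, y to its left, z up, the work surface at z = 0. Lengths are in m, angles in degrees, forces in N, time in s.
With the tool pointing down it reaches from about 0.3 to 0.75 m from the base axis. Payload 8.5 kg.
Tool frame: the origin (TCP) lies midway between the tips of the shut fingers; the grasp point (between the pads) lies 19 mm behind it (env.pinch_z is the z of the grasp point in the tool frame, in m); z points along the fingers, y is the line along which they close (so a half turn about z gives the same grasp; the last joint's range is limited). The gripper opens to 85 mm and grips with 20 to 120 N. Pads are 22 mm wide; open, the fingers measure 114 mm over their backs; the gripper's body (76 mm by 85 mm) begins 54 mm behind the grasp point. The pads swing forward as they close: fully open they stand 13 mm farther back than shut.
Start: joints at [-77.023, 21.807, 74.336, -0, 83.858, -12.336], TCP at [0.235, -0.497, 0.231] pointing down, gripper open.
Joint ranges: [-178.18, 178.18], [-50.72, 133.34], [12.68, 142.11], [-81.47, 261.47], [9.98, 163.14], [-165.26, 165.26]. Speed limits (degrees/s): [136.94, 136.94, 180, 180, 180, 180].

INTERFACE

Orientations are given as a 3x3 rotation matrix whose columns are the frame's x, y, z axes.
In Python, from rig import env gives the robot as it stands.
- The arm moves only by the tool arm_command, never from a script. Its argument "deltas" is a list of rows, each an object of numbers: "rx", "ry", "rz": the turn, a rotation vector about the tool's x, y, z in rad; "dx", "dy", "dz": the shift along the tool's x, y, z in m; "fingers": the finger opening in m, from 0 to 0.0854. In form: [{"rx": .., "ry": .., "rz": .., "dx": .., "dy": .., "dz": .., "fingers": ..}, ...]. A call has 1 to 12 rows; each row shifts and turns the commanded pose from where the row before left it, along the tool's axes as they then stand; what a row does not reach is not made up. A row lasts 1/10 s, in which the tool goes at most 50 mm and 8.59 degrees, less where a joint would pass 70% of its speed; a pose out of reach is approached as far as the arm can. A call is refused whole if a number of a shift passes 0.05 or a number of a turn 0.15, either way. A call with a gripper value outside its range is refused whole. The fingers move at their own pace and stop on an object; "squeeze" is the grip in N (left out, the last holds). Time passes only in rows, so rows that do not move let the fingers close. It gives the time, the measured TCP pose, the force, the opening and the grip force at its end, in the units of the state.
- env.observe(): the state, without advancing time (a new reading comes with each control period).
- env.get_image(name): name is "scene" or "top" or "wrist"; returns a dict with "color" (384x512x3 uint8, blue, green, red), "camera_matrix" (3x3 intrinsics, pixels), "eye" and "orientation" of the camera in the world. Camera axes: x right, y up, looking along -z (the intrinsics and any distortion apply to the point x, -y, -z); pixel columns grow to the right and rows downward; lengths in m; the calibration is good to about 2 mm. A picture is of the moment at which its call begins. There is no depth.
- env.close_job(): hands the job in; it is judged then, once.
Trained networks look in a picture, given as the dict that the camera call returned (one of the last four; its "shot" number tells which), for a name from the list of things; names that differ only in an ending like _2 or _b are one class to them, and where a whole thing is asked for, a point or a joint stands for the part that bears it (a point fixed in the world has none). Each returns a list of dicts, best first, with "p" (0 to 1); they miss things now and then, are a little off and sometimes report something else, mostly with a low value. They report only what shows in the picture. A call takes as long as a camera call.
- env.look_for(query, picture): "box" ([left, top, right, bottom] in pixels, round what is visible of it).
- env.tip_of(query, picture): "location" ([column, row] in pixels: a listed point, or the origin of a listed thing).
The state is a dict: "time_s": time; "q": joint angles; "qvel": joint speeds; "joint_efforts": joint torques, N m; "position": TCP position; "tool_rot": TCP orientation; "ft_force": force on the tool from outside, world axes, zero at the start; "wrist_torque": the same for the moment, N m; "grip_width": finger opening in m; "gripper_force": force on a finger pad.
Only numpy, scipy, OpenCV 4.12 (cv2) and the standard library are available. Lean on these libraries where they do the work, as an engineer would, in place of code of your own. Each camera call takes 0.05 s, during which the arm holds its last target. There are 200 camera calls.

TASK

Clear the trimming station: take the scraper out of its holder and, working in under the overhanging hood, push all three bits of debris along the deck and off its open end into the waste bin standing there. Do not touch the debris with the hand or lean hard on the station with the scraper. Then push the scraper fully down into its holder's slot again, upright, and let go of it, leaving the bin and everything else on the desk where it stands.

Things in the scene. Friction and masses are not known exactly. Their poses are not given: they have to be found in the camera images.
- station: Fixed white and grey trimming station, 114 x 240 x 235 mm high: pedestal (y -98 to 98 mm), deck, upright back panel (front face at x = 48 mm) and a light hood overhanging from the panel. Origin: centre of its underside, on the desk; z up, y along the deck, x away from the robot, the whole turned by up to 9 degrees either way.
- deck_mid (a point): Middle of the station's flat deck, 75 mm above the desk; axes as the station. The deck spans x -48 to 48 and y -120 to 120 mm and is open at both y ends; it overhangs the pedestal there. Along its front runs a lip (x -54 to -48) 8 mm high above the deck; the back panel bounds it behind.
- hood_edge (a point): Middle of the hood's lower front edge, 115 mm above the deck, at station x = -8 mm. The hood is as long as the deck (240 mm), 45 mm thick, and reaches from this edge back to the panel. Nothing is above the deck in front of this edge; there is no wall or post at the ends.
- bin: Open grey plastic waste bin, 116 (x) x 100 (y) x 60 mm high, 3 mm walls, loose, 0.4 kg. Stands under one open end of the deck, either one: centre about 158 mm from the deck's middle along station y, tucked some 10 mm under the deck's edge, rim 15 mm below the deck top. Origin: centre of its underside; z up, axes about as the station's.
- holder: Fixed grey plastic block 116 (x) x 44 (y) x 38 mm on a foot 128 x 52 x 4 mm, at the other end of the station; one blind slot in its top holds the scraper. Origin: centre of its underside; z up, x along the slot, away from the robot, turned by up to 20 degrees.
- slot_mouth (a point): Centre of the slot's mouth in the holder's top, 38 mm above the desk. The slot is 88 mm long (holder x) and 8 mm wide (y), vertical, 30 mm deep (floor 8 mm above the desk), mouth chamfered 3 mm.
- scraper: Loose scraper, about 90 g: upright steel plate 84 mm long (x, -42 to 42), 5 mm thick (y), 56 mm high, level lower edge, with a black handle bar on top. Origin: middle of the lower edge; z up, x along the blade; handle at the -x end, towards the robot. Starts in the slot, origin on the slot floor. Rigid; may be gripped with the hand leaning in the blade's plane.
- handle_mid (a point): Centre of the scraper's black handle bar: 44 mm long (x), 14 mm thick (y), 28 mm high (z); at x -20, z 66 mm in the scraper's frame. With the blade standing on the deck, a hand held straight down strikes the hood; a hand leaning back towards the robot by 32 to 45 degrees, blade still upright, stays clear.
- bung: Debris: black rubber bung, tapered, 28 mm across at the top, 22 at the foot, 26 mm high, starts standing on the deck. Origin: centre of its foot.
- rack_corner: Debris: broken-off corner of a white plastic tube rack, L-shaped, 34 x 26 x 22 mm, on the deck. Origin: underside, near its middle.
- bar_offcut: Debris: stepped offcut of grey plastic bar, 30 x 22 x 24 mm, on the deck. Origin: centre of its underside. The three debris bits lie in any order within 60 mm of the deck's middle along station y.
- oil_bottle: Bystander: small brown bottle with black cap, 27 mm across, 66 mm high, standing in front of the station. Origin: underside centre.
- timer: Bystander: white timer lying flat, 60 x 64 x 19 mm, in front of the station. Origin: underside centre.
- coverslips: Bystander: small box with green lid, 31 x 31 x 20 mm. Origin: underside centre.
- vial: Bystander: small white capped vial, 25 mm across, 62 mm high. Origin: underside centre.

How it is judged (in metres and radians):
On the way, in this order (a step that is already met when the one before it is completed fails the run):
1. the scraper is drawn out of its holder (z of scraper in the frame of holder above 0.045 m), for 0.1 s.
2. all three bits of debris are in the bin while the scraper is still out of its holder (x of bung in the frame of bin between -0.055 and 0.055 m and y of bung in the frame of bin between -0.047 and 0.047 m and z of bung in the frame of bin between -0.005 and 0.06 m and x of rack_corner in the frame of bin between -0.055 and 0.055 m and y of rack_corner in the frame of bin between -0.047 and 0.047 m and z of rack_corner in the frame of bin between -0.005 and 0.06 m and x of bar_offcut in the frame of bin between -0.055 and 0.055 m and y of bar_offcut in the frame of bin between -0.047 and 0.047 m and z of bar_offcut in the frame of bin between -0.005 and 0.06 m and z of scraper in the frame of holder above 0.04 m), for 0.2 s.
At the end, for the whole second after the job is handed in: All three bits of debris lie inside the bin below its rim; the bin stands upright within 40 mm of where it was; the scraper stands upright at rest fully down in the holder's slot (origin within 3.5 mm of the slot floor, centred within 6 mm along and 4 mm across, tilt and turn under 0.1 rad) (x of bung in the frame of bin between -0.055 and 0.055 m and y of bung in the frame of bin between -0.047 and 0.047 m and z of bung in the frame of bin between -0.005 and 0.06 m and x of rack_corner in the frame of bin between -0.055 and 0.055 m and y of rack_corner in the frame of bin between -0.047 and 0.047 m and z of rack_corner in the frame of bin between -0.005 and 0.06 m and x of bar_offcut in the frame of bin between -0.055 and 0.055 m and y of bar_offcut in the frame of bin between -0.047 and 0.047 m and z of bar_offcut in the frame of bin between -0.005 and 0.06 m and z of scraper in the frame of holder below 0.0115 m and x of scraper in the frame of holder between -0.006 and 0.006 m and y of scraper in the frame of holder between -0.004 and 0.004 m and angle between scraper's own z axis and vertical below 0.1 rad and angle between the x axis of scraper and the x axis of holder, either way round below 0.1 rad and linear speed of each of bung, rack_corner, bar_offcut, scraper below 0.03 m/s and angle between bin's own z axis and vertical below 0.15 rad and distance of bin from where it was at the start of the episode below 0.04 m); the robot touches nothing.
It fails at once if the robot's hand or arm touches the debris (contact force between any of the fingers, the arm and bung above 0.5 N or contact force between any of the fingers, the arm and rack_corner above 0.5 N or contact force between any of the fingers, the arm and bar_offcut above 0.5 N).
It fails at once if the scraper is pressed on the station with more than 40 N (contact force between scraper and station above 40 N).
It fails at once if a bystander is moved by more than 30 mm (distance of any of oil_bottle, timer, coverslips, vial from where it was at the start of the episode above 0.03 m).
It also fails if it takes over 54 s, if anything falls off the work surface, if the arm or the gripper's body presses on something with over 40 N, if the wrist force passes 120 N, or if a joint passes its speed limit or range.

## Working session

There is one attempt and no reset: what is moved stays moved. The work goes in short steps, Python scripts to look and compute and a tool call to move; the robot and the scene stay as the last step left them, time stands still between calls to the robot, and variables do not carry over. Pictures are saved under pics/ and viewed, at most 10 in all, crops included, and the job is handed in when it is done.

Besides the shell and the picture viewer there is one more tool, called after "Emit:" in YAML: its name, and indented under it one key for each argument. arm_command: Moves the arm, as the interface text tells. Its arguments: {"type":"object","properties":{"deltas":{"type":"array"},"squeeze":{"type":"number"}},"required":["deltas"]}

```bash
ls; mkdir -p pics; cat > h.py <<'E'
import numpy as np, cv2
from rig import env
def ray(im,px):
    K=np.array(im["camera_matrix"]);R=np.array(im["orientation"]);e=np.array(im["eye"])
    d=np.linalg.inv(K)@np.array([px[0],px[1],1.]);d=R@np.array([d[0],-d[1],-d[2]])
    return e,d/np.linalg.norm(d)
def atz(im,px,z):
    e,d=ray(im,px);return e+d*(z-e[2])/d[2]
def tri(rays):
    A=np.zeros((3,3));b=np.zeros(3)
    for e,d in rays:
        P=np.eye(3)-np.outer(d,d);A+=P;b+=P@e
    x=np.linalg.solve(A,b)
    r=[np.linalg.norm((np.eye(3)-np.outer(d,d))@(x-e)) for e,d in rays]
    return x,max(r)
def proj(im,X):
    K=np.array(im["camera_matrix"]);R=np.array(im["orientation"]);e=np.array(im["eye"])
    c=R.T@(np.array(X)-e);p=K@np.array([c[0],-c[1],-c[2]]);return p[:2]/p[2]
E
cat > a.py <<'E'
from h import *
np.set_printoptions(precision=4,suppress=True)
ims={n:env.get_image(n) for n in("scene","top","wrist")}
cv2.imwrite("pics/a.png",cv2.resize(np.vstack([ims["scene"]["color"],ims["top"]["color"]]),(800,1200))[:600])
cv2.imwrite("pics/b.png",cv2.resize(ims["top"]["color"],(800,600)))
cv2.imwrite("pics/w.png",ims["wrist"]["color"])
for q in "deck_mid hood_edge station bin holder slot_mouth scraper handle_mid bung rack_corner bar_offcut oil_bottle timer coverslips vial".split():
    rs=[]
    for n,im in ims.items():
        t=env.tip_of(q,im)
        if t:
            print(q,n,np.array(t[0]["location"]).round(1),round(t[0]["p"],2),end=" ")
            if t[0]["p"]>.4: rs.append(ray(im,t[0]["location"]))
    print(tri(rs) if len(rs)>1 else "")
for n in ims: print(n,ims[n]["eye"],np.array(ims[n]["camera_matrix"])[0,0])
print(env.observe(),env.pinch_z)
E
python3 a.py
```

```text
pics
deck_mid scene [234.4 205.1] 0.58 deck_mid top [259.9 173.4] 0.74 (array([0.6183, 0.0335, 0.0829]), np.float64(0.00031739696887800474))
hood_edge scene [238.9 164.8] 0.89 hood_edge top [255.8 158.7] 0.78 (array([0.6055, 0.0393, 0.1972]), np.float64(0.0064965220261727465))
station scene [235.6 233.4] 0.58 station top [264.5 181.6] 0.74 (array([ 0.6281,  0.0208, -0.0082]), np.float64(0.00012300952490872094))
bin scene [188.4 271.8] 0.89 bin top [205.4 172.9] 0.72 (array([ 0.6211,  0.1982, -0.0067]), np.float64(0.008952393033376594))
holder scene [269.9 208.9] 0.92 holder top [313.6 182. ] 0.75 (array([ 0.6449, -0.1296, -0.0146]), np.float64(0.0057687413063861786))
slot_mouth scene [271. 196.] 0.67 slot_mouth top [317.3 181.9] 0.69 (array([ 0.6381, -0.1337,  0.024 ]), np.float64(0.00017324902997224335))
scraper scene [268.4 204.5] 0.73 scraper top [314.1 185.4] 0.62 (array([ 0.6375, -0.1269, -0.0001]), np.float64(0.00317027196698032))
handle_mid scene [277.  181.6] 0.64 handle_mid top [316.  181.9] 0.5 (array([ 0.6149, -0.124 ,  0.0803]), np.float64(0.0015919359954400592))
bung sce
[... 871 characters left out ...]
 477.31409383158746
top [ 0.2782 -0.0167  0.9883] 348.27414686685364
wrist [ 0.3094 -0.4619  0.3739] 329.9774534835917
{'time_s': 2.4, 'q': array([-77.0229,  21.8047,  74.3375,   0.0014,  83.8557, -12.3366]), 'qvel': array([-0.1319, -0.0709,  0.0711, -0.0528, -0.0277,  0.005 ]), 'joint_efforts': array([  0.0007, -44.8325, -23.1466,  -0.0001,   0.0005,  -0.    ]), 'position': array([ 0.2352, -0.4972,  0.2313]), 'tool_rot': array([[ 0.904 ,  0.4276,  0.    ],
       [ 0.4276, -0.904 , -0.    ],
       [ 0.    ,  0.    , -1.    ]]), 'ft_force': array([ 0.4226,  0.0144, -0.5911]), 'wrist_torque': array([-0.0015,  0.0143, -0.0121]), 'gripper_force': 0.0, 'grip_width': 0.08554017698912592} -0.0187
```

View pics.

```bash
python3 -c "
import cv2,numpy as np
a=cv2.imread('pics/a.png');b=cv2.imread('pics/b.png')
s=a[150:530,200:600]
cv2.imwrite('pics/c.png',cv2.resize(a[180:480,220:620],(800,600)))
cv2.imwrite('pics/d.png',cv2.resize(b[180:450,270:630],(800,600),interpolation=cv2.INTER_CUBIC))"
```

```text
(no output)
```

View pics/c.png

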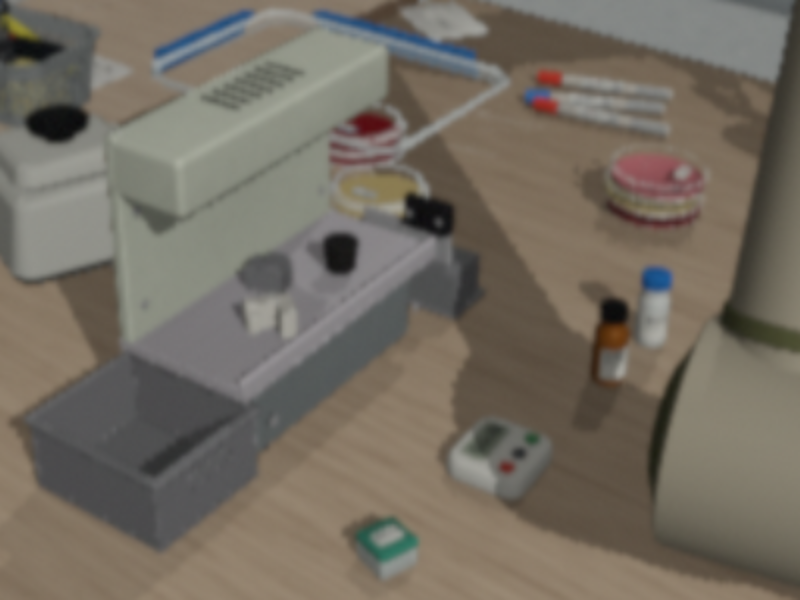

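View pics/d.png

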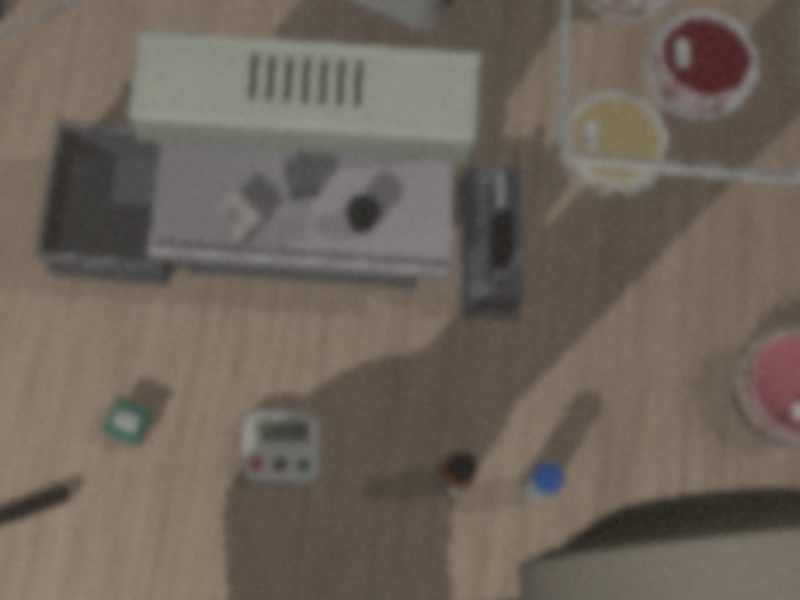

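Emit:
arm_command:
  deltas:
    - {"rz": 0.147}
    - {"rz": 0.147}
    - {"rz": 0.147}

```text
invalid input
```

Emit:
arm_command:
  deltas:
    - {"dx": 0.024, "dy": -0.033, "dz": -0.002}
    - {"dx": 0.024, "dy": -0.033, "dz": -0.002}
    - {"dx": 0.024, "dy": -0.033, "dz": -0.002}
    - {"dx": 0.024, "dy": -0.033, "dz": -0.002}
    - {"dx": 0.024, "dy": -0.033, "dz": -0.002}
    - {"dx": 0.024, "dy": -0.033, "dz": -0.002}
    - {"dx": 0.024, "dy": -0.033, "dz": -0.002}
    - {"dx": 0.024, "dy": -0.033, "dz": -0.002}
    - {"dx": 0.024, "dy": -0.033, "dz": -0.002}
    - {"dx": 0.024, "dy": -0.033, "dz": -0.002}
    - {"dx": 0.024, "dy": -0.033, "dz": -0.002}
    - {"dx": 0.024, "dy": -0.033, "dz": -0.002}

```text
invalid input
```

```bash
cat > b.py <<'E'
from h import *
import pickle,sys
np.set_printoptions(precision=4,suppress=True)
tag=sys.argv[1]; qs=sys.argv[2:]
ims={n:env.get_image(n) for n in("wrist","top")}
pickle.dump(ims,open(tag+".pkl","wb"))
cv2.imwrite("pics/%s.png"%tag,cv2.resize(ims["wrist"]["color"],(800,600),interpolation=cv2.INTER_CUBIC))
for q in qs:
    for n,im in ims.items():
        t=env.tip_of(q,im)
        for k in t[:1]: print(q,n,np.array(k["location"]).round(1),round(k["p"],2),"z.038:",atz(im,k["location"],.038),"z.074",atz(im,k["location"],.074))
s=env.observe();print(ims["wrist"]["eye"],ims["wrist"]["orientation"],s["time_s"],s["position"],s["tool_rot"],sep="\n")
E
python3 b.py v1 slot_mouth handle_mid holder deck_mid hood_edge bung rack_corner bar_offcut
```

```text
slot_mouth top [312.7 180.2] 0.82 z.038: [ 0.636  -0.1184  0.038 ] z.074 [ 0.6224 -0.1145  0.074 ]
handle_mid top [315.5 180.9] 0.67 z.038: [ 0.635  -0.1266  0.038 ] z.074 [ 0.6215 -0.1224  0.074 ]
holder top [316.2 183.2] 0.57 z.038: [ 0.6283 -0.1293  0.038 ] z.074 [ 0.615 -0.125  0.074]
deck_mid top [261.1 175.3] 0.95 z.038: [0.6296 0.0315 0.038 ] z.074 [0.6163 0.0297 0.074 ]
hood_edge top [258.5 158.6] 0.58 z.038: [0.6804 0.0466 0.038 ] z.074 [0.6651 0.0442 0.074 ]
bung top [275.2 177.3] 0.42 z.038: [ 0.6293 -0.0099  0.038 ] z.074 [ 0.616  -0.0101  0.074 ]
rack_corner top [241.7 180.8] 0.49 z.038: [0.6048 0.0846 0.038 ] z.074 [0.5924 0.0808 0.074 ]
bar_offcut top [256.3 166.2] 0.53 z.038: [0.6557 0.0494 0.038 ] z.074 [0.6414 0.0469 0.074 ]
[ 0.3094 -0.462   0.3745]
[[ 0.4268  0.8571  0.2883]
 [-0.9043  0.4043  0.1369]
 [ 0.0007 -0.3192  0.9477]]
3.3
[ 0.2352 -0.4972  0.2313]
[[ 0.904   0.4276 -0.    ]
 [ 0.4276 -0.904   0.    ]
 [ 0.     -0.     -1.    ]]
```

View pics/v1.png

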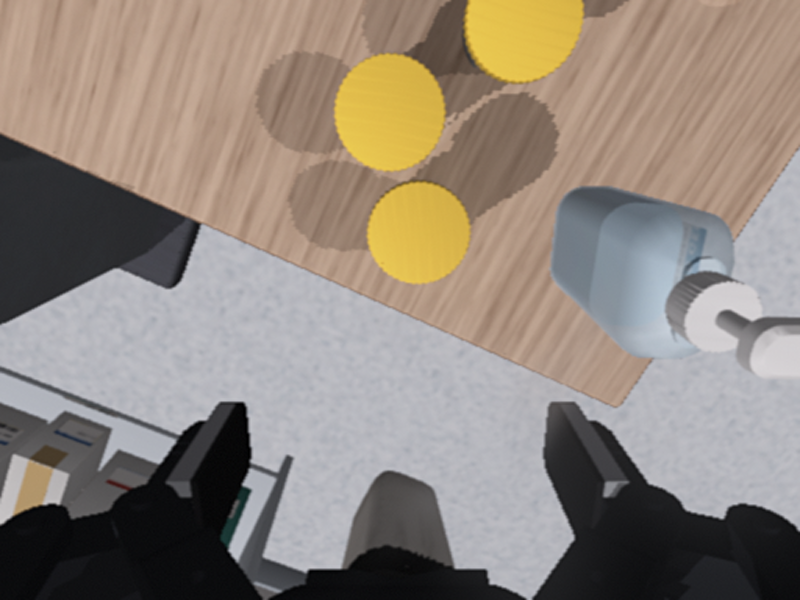

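The wrist picture shows only the desk corner with the yellow caps, since the arm never moved: the rows were refused. I'll give every field.

Emit:
arm_command:
  deltas:
    - {"rx": 0, "ry": 0, "rz": 0.147, "dx": 0, "dy": 0, "dz": 0, "fingers": 0.085}
    - {"rx": 0, "ry": 0, "rz": 0.147, "dx": 0, "dy": 0, "dz": 0, "fingers": 0.085}
    - {"rx": 0, "ry": 0, "rz": 0.147, "dx": 0, "dy": 0, "dz": 0, "fingers": 0.085}

```text
time_s: 3.6
position: [0.2351, -0.4972, 0.2313]
tool_rot: [[1.0, -0.005, -0.0], [-0.005, -1.0, 0.0], [-0.0, -0.0, -1.0]]
ft_force: [-0.2, -0.3, -0.6]
grip_width: 0.0849
gripper_force: 0.0
```

Emit:
arm_command:
  deltas:
    - {"rx": 0, "ry": 0, "rz": 0, "dx": 0.027, "dy": -0.029, "dz": -0.003, "fingers": 0.085}
    - {"rx": 0, "ry": 0, "rz": 0, "dx": 0.027, "dy": -0.029, "dz": -0.003, "fingers": 0.085}
    - {"rx": 0, "ry": 0, "rz": 0, "dx": 0.027, "dy": -0.029, "dz": -0.003, "fingers": 0.085}
    - {"rx": 0, "ry": 0, "rz": 0, "dx": 0.027, "dy": -0.029, "dz": -0.003, "fingers": 0.085}
    - {"rx": 0, "ry": 0, "rz": 0, "dx": 0.027, "dy": -0.029, "dz": -0.003, "fingers": 0.085}
    - {"rx": 0, "ry": 0, "rz": 0, "dx": 0.027, "dy": -0.029, "dz": -0.003, "fingers": 0.085}
    - {"rx": 0, "ry": 0, "rz": 0, "dx": 0.027, "dy": -0.029, "dz": -0.003, "fingers": 0.085}
    - {"rx": 0, "ry": 0, "rz": 0, "dx": 0.027, "dy": -0.029, "dz": -0.003, "fingers": 0.085}
    - {"rx": 0, "ry": 0, "rz": 0, "dx": 0.027, "dy": -0.029, "dz": -0.003, "fingers": 0.085}
    - {"rx": 0, "ry": 0, "rz": 0, "dx": 0.027, "dy": -0.029, "dz": -0.003, "fingers": 0.085}
    - {"rx": 0, "ry": 0, "rz": 0, "dx": 0.027, "dy": -0.029, "dz": -0.003, "fingers": 0.085}
    - {"rx": 0, "ry": 0, "rz": 0, "dx": 0.027, "dy": -0.029, "dz": -0.003, "fingers": 0.085}

```text
time_s: 4.8
position: [0.5598, -0.1475, 0.2675]
tool_rot: [[1.0, 0.001, 0.0], [0.001, -1.0, -0.0], [0.0, 0.0, -1.0]]
ft_force: [0.4, -1.4, 0.6]
grip_width: 0.0852
gripper_force: 0.0
```

```bash
python3 b.py v2 slot_mouth handle_mid holder
```

```text
slot_mouth wrist [226.9  90.2] 0.83 z.038: [ 0.6342 -0.1186  0.038 ] z.074 [ 0.6349 -0.1213  0.074 ]
slot_mouth top [243.2 181.1] 0.44 z.038: [0.6045 0.0802 0.038 ] z.074 [0.5921 0.0765 0.074 ]
handle_mid wrist [235.1 111.6] 0.73 z.038: [ 0.6117 -0.127   0.038 ] z.074 [ 0.6146 -0.129   0.074 ]
holder wrist [235.   90.1] 0.83 z.038: [ 0.6343 -0.1273  0.038 ] z.074 [ 0.635  -0.1292  0.074 ]
[ 0.6419 -0.1473  0.4107]
[[ 0.      0.9479  0.3187]
 [-1.     -0.0003  0.0009]
 [ 0.001  -0.3187  0.9479]]
5.2
[ 0.5583 -0.1499  0.2674]
[[ 1.     -0.0008 -0.0002]
 [-0.0008 -1.     -0.0001]
 [-0.0002  0.0001 -1.    ]]
```

View pics/v2.png

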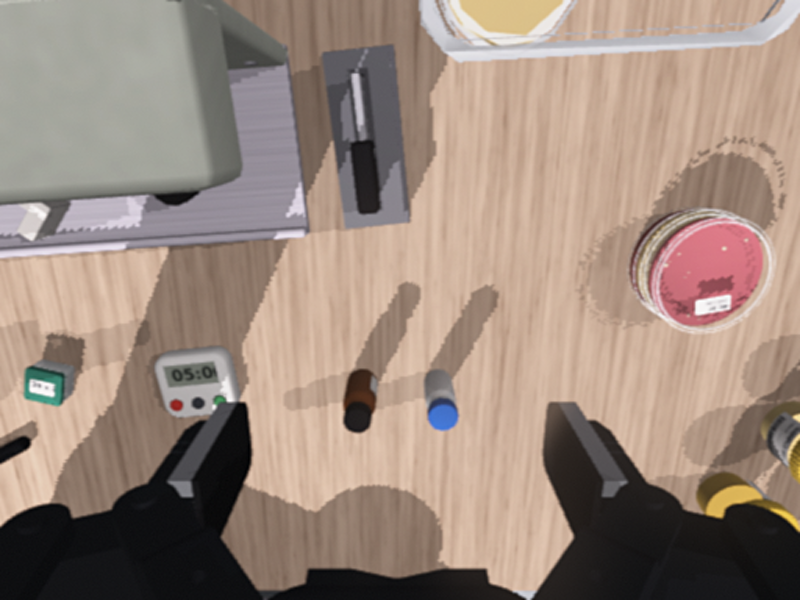

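The wrist picture shows the holder with its scraper at about (365,135), the deck's near end edge at (305,236) and its front lip along (0,257)–(305,236). The bung is behind the hood edge at (177,195) and the rack corner is at (35,215).

```bash
cat > m.py <<'E'
from h import *
import pickle
np.set_printoptions(precision=4,suppress=True)
im=pickle.load(open("v2.pkl","rb"))["wrist"]
P=lambda u,v,z: atz(im,(u/1.5625,v/1.5625),z)
H=[P(322,52,.038),P(393,45,.038),P(409,219,.038),P(345,227,.038)]
print("holder",np.array(H)[:,:2],np.mean(H,0)); 
f=(H[0]+H[1]-H[2]-H[3])/2; print(np.linalg.norm(f),np.degrees(np.arctan2(f[1],f[0])))
T=[P(351,142,.088),P(375,142,.088),P(379,211,.088),P(357,213,.088)]
print("handletop",np.array(T)[:,:2],np.mean(T,0)); f=(T[0]+T[1]-T[2]-T[3])/2; print(np.linalg.norm(f),np.degrees(np.arctan2(f[1],f[0])))
a,b=P(0,257,.083),P(305,236,.083); print("lip",a,b,np.degrees(np.arctan2(b[1]-a[1],b[0]-a[0]))+90)
c,d=P(288,66,.075),P(303,215,.075); print("end",c,d,np.degrees(np.arctan2(c[1]-d[1],c[0]-d[0])))
c,d=P(0,202,.19),P(233,187,.19); print("hood",c,d)
print("bung?",P(177,200,.09),"rack",P(35,215,.095))
E
python3 m.py
```

```text
holder [[ 0.6898 -0.0987]
 [ 0.694  -0.1452]
 [ 0.5803 -0.1566]
 [ 0.5745 -0.1101]] [ 0.6346 -0.1276  0.038 ]
0.11507358008780152 5.661934658587193
handletop [[ 0.6346 -0.1203]
 [ 0.6346 -0.1346]
 [ 0.5935 -0.1366]
 [ 0.5923 -0.1228]] [ 0.6138 -0.1286  0.088 ]
0.041743834348225296 3.0839141959788883
lip [0.563  0.1105 0.083 ] [ 0.5768 -0.0887  0.083 ] 3.9586301052242163
end [ 0.6775 -0.0829  0.075 ] [ 0.589  -0.0867  0.075 ] 2.4599460257485775
hood [0.6127 0.0205 0.19  ] [ 0.6189 -0.0788  0.19  ]
bung? [ 0.6006 -0.0125  0.09  ] rack [0.5922 0.0733 0.095 ]
```

Emit:
arm_command:
  deltas:
    - {"rx": 0, "ry": 0, "rz": -0.1, "dx": 0, "dy": 0, "dz": 0, "fingers": 0.03}
    - {"rx": 0, "ry": 0.14, "rz": 0, "dx": 0, "dy": 0, "dz": 0, "fingers": 0.03}
    - {"rx": 0, "ry": 0.14, "rz": 0, "dx": 0, "dy": 0, "dz": 0, "fingers": 0.03}
    - {"rx": 0, "ry": 0.14, "rz": 0, "dx": 0, "dy": 0, "dz": 0, "fingers": 0.03}
    - {"rx": 0, "ry": 0.14, "rz": 0, "dx": 0, "dy": 0, "dz": 0, "fingers": 0.03}
    - {"rx": 0, "ry": 0.14, "rz": 0, "dx": 0, "dy": 0, "dz": 0, "fingers": 0.03}
    - {"rx": 0, "ry": 0, "rz": 0, "dx": 0, "dy": 0, "dz": 0, "fingers": 0.03}
    - {"rx": 0, "ry": 0, "rz": 0, "dx": 0, "dy": 0, "dz": 0, "fingers": 0.03}

```text
time_s: 6.0
position: [0.5585, -0.15, 0.2678]
tool_rot: [[0.763, 0.099, 0.639], [0.076, -0.995, 0.063], [0.642, 0.0, -0.766]]
ft_force: [-0.2, 0.1, -0.3]
grip_width: 0.03
gripper_force: 0.0
```

```bash
cat >> h.py <<'E'
def go(*T):
    """print tool-frame shift from present TCP to each target (chained)"""
    s=env.observe();R=np.array(s["tool_rot"]);p=np.array(s["position"])
    print("t",s["time_s"],"p",p.round(4),"yaw",np.degrees(np.arctan2(-R[0,1],R[1,1]))%180,"toolz",R[:,2].round(4),"toolx",R[:,0].round(4),"F",s["ft_force"])
    for t in T:
        print(t,(R.T@(np.array(t)-p)).round(4));p=np.array(t)
E
python3 -c "
from h import *
go((.562,-.134,.136),(.6263,-.1279,.0597))"
```

```text
t 6.0 p [ 0.5585 -0.15    0.2678] yaw 5.6724759539231115 toolz [ 0.6392  0.0631 -0.7665] toolx [0.7627 0.0761 0.6423] F [-0.20165258  0.11629369 -0.26691047]
(0.562, -0.134, 0.136) [-0.0808 -0.0156  0.1042]
(0.6263, -0.1279, 0.0597) [0.0005 0.0002 0.1   ]
```

Emit:
arm_command:
  deltas:
    - {"rx": 0, "ry": 0, "rz": 0, "dx": -0.02, "dy": -0.004, "dz": 0.026, "fingers": 0.03}
    - {"rx": 0, "ry": 0, "rz": 0, "dx": -0.02, "dy": -0.004, "dz": 0.026, "fingers": 0.03}
    - {"rx": 0, "ry": 0, "rz": 0, "dx": -0.02, "dy": -0.004, "dz": 0.026, "fingers": 0.03}
    - {"rx": 0, "ry": 0, "rz": 0, "dx": -0.02, "dy": -0.004, "dz": 0.026, "fingers": 0.03}
    - {"rx": 0, "ry": 0, "rz": 0, "dx": 0, "dy": 0, "dz": 0, "fingers": 0.03}
    - {"rx": 0, "ry": 0, "rz": 0, "dx": 0, "dy": 0, "dz": 0, "fingers": 0.03}

```text
time_s: 6.6
position: [0.5643, -0.1327, 0.1372]
tool_rot: [[0.761, 0.102, 0.641], [0.078, -0.995, 0.066], [0.645, 0.0, -0.765]]
ft_force: [-0.2, -0.7, -0.3]
grip_width: 0.0301
gripper_force: 0.0
```

```bash
python3 b.py v3 handle_mid slot_mouth; python3 -c "
from h import *
go((.6263,-.1279,.0597))"
```

```text
handle_mid wrist [256.6 205.6] 0.57 z.038: [ 0.6275 -0.1287  0.038 ] z.074 [ 0.6149 -0.1297  0.074 ]
handle_mid top [315.3 182.8] 0.49 z.038: [ 0.6291 -0.1266  0.038 ] z.074 [ 0.6159 -0.1224  0.074 ]
slot_mouth wrist [251.9 196.2] 0.71 z.038: [ 0.6356 -0.1239  0.038 ] z.074 [ 0.6218 -0.1255  0.074 ]
slot_mouth top [317.6 181.4] 0.88 z.038: [ 0.6344 -0.1327  0.038 ] z.074 [ 0.6209 -0.1284  0.074 ]
[ 0.5354 -0.1355  0.2997]
[[ 0.1013  0.9254 -0.3652]
 [-0.9949  0.0946 -0.0363]
 [ 0.001   0.367   0.9302]]
6.9
[ 0.5634 -0.1327  0.1375]
[[ 0.7598  0.1007  0.6423]
 [ 0.0778 -0.9949  0.0639]
 [ 0.6454  0.0014 -0.7638]]
t 6.9 p [ 0.5634 -0.1327  0.1375] yaw 5.780583621642052 toolz [ 0.6423  0.0639 -0.7638] toolx [0.7598 0.0778 0.6454] F [ 0.27439396 -0.63285373 -0.34852922]
(0.6263, -0.1279, 0.0597) [-0.0021  0.0014  0.1001]
```

View pics/v3.png

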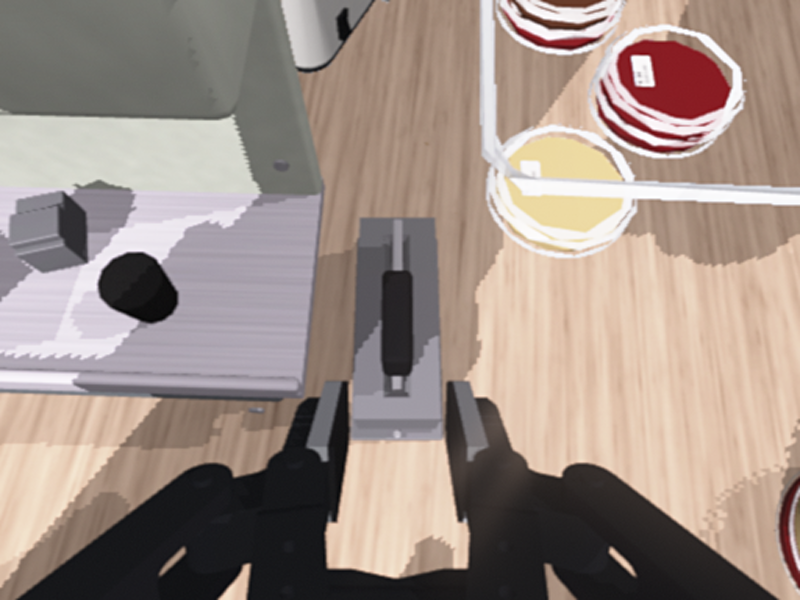

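The handle lies at about (397,322), centred between the open fingers (348 to 447) and in line with them; the bung at (140,288) and the offcut at (48,230) are clear of it.

Emit:
arm_command:
  deltas:
    - {"rx": 0, "ry": 0, "rz": 0, "dx": -0.001, "dy": 0, "dz": 0.03, "fingers": 0.03}
    - {"rx": 0, "ry": 0, "rz": 0, "dx": -0.001, "dy": 0, "dz": 0.03, "fingers": 0.03}
    - {"rx": 0, "ry": 0, "rz": 0, "dx": 0, "dy": 0, "dz": 0.025, "fingers": 0.03}
    - {"rx": 0, "ry": 0, "rz": 0, "dx": 0, "dy": 0, "dz": 0.015, "fingers": 0.03}
    - {"rx": 0, "ry": 0, "rz": 0, "dx": 0, "dy": 0, "dz": 0, "fingers": 0.03}
    - {"rx": 0, "ry": 0, "rz": 0, "dx": 0, "dy": 0, "dz": 0, "fingers": 0.03}

```text
time_s: 7.5
position: [0.6256, -0.1261, 0.0591]
tool_rot: [[0.761, 0.101, 0.641], [0.077, -0.995, 0.065], [0.645, 0.0, -0.765]]
ft_force: [0.6, 0.2, 0.5]
grip_width: 0.0296
gripper_force: 0.0
```

Emit:
arm_command:
  deltas:
    - {"rx": 0, "ry": 0, "rz": 0, "dx": 0, "dy": 0, "dz": 0, "fingers": 0.005}
    - {"rx": 0, "ry": 0, "rz": 0, "dx": 0, "dy": 0, "dz": 0, "fingers": 0.005}
    - {"rx": 0, "ry": 0, "rz": 0, "dx": 0, "dy": 0, "dz": 0, "fingers": 0.005}
    - {"rx": 0, "ry": 0, "rz": 0, "dx": 0, "dy": 0, "dz": 0, "fingers": 0.005}
    - {"rx": 0, "ry": 0, "rz": 0, "dx": 0, "dy": 0, "dz": 0, "fingers": 0.005}
  squeeze: 70

```text
time_s: 8.0
position: [0.6257, -0.1264, 0.0597]
tool_rot: [[0.76, 0.1, 0.642], [0.077, -0.995, 0.064], [0.645, 0.001, -0.764]]
ft_force: [-3.4, 0.1, 6.7]
grip_width: 0.0132
gripper_force: 68.8
```

```bash
python3 -c "
from h import *
go((.6263,-.1279,.0597),(.6263,-.1279,.0597+.076))"
```

```text
t 8.0 p [ 0.6257 -0.1264  0.0597] yaw 5.75028735464187 toolz [ 0.6423  0.064  -0.7638] toolx [0.7599 0.0771 0.6455] F [-3.43861388  0.09993588  6.66000517]
(0.6263, -0.1279, 0.0597) [0.0004 0.0015 0.0003]
(0.6263, -0.1279, 0.1357) [ 0.0491  0.0001 -0.058 ]
```

Emit:
arm_command:
  deltas:
    - {"rx": 0, "ry": 0, "rz": 0, "dx": 0.01, "dy": 0, "dz": -0.012, "fingers": 0.005}
    - {"rx": 0, "ry": 0, "rz": 0, "dx": 0.01, "dy": 0, "dz": -0.012, "fingers": 0.005}
    - {"rx": 0, "ry": 0, "rz": 0, "dx": 0.01, "dy": 0, "dz": -0.012, "fingers": 0.005}
    - {"rx": 0, "ry": 0, "rz": 0, "dx": 0.01, "dy": 0, "dz": -0.012, "fingers": 0.005}
    - {"rx": 0, "ry": 0, "rz": 0, "dx": 0.01, "dy": 0, "dz": -0.012, "fingers": 0.005}
    - {"rx": 0, "ry": 0, "rz": 0, "dx": 0, "dy": 0, "dz": 0, "fingers": 0.005}
    - {"rx": 0, "ry": 0, "rz": 0, "dx": 0, "dy": 0, "dz": 0, "fingers": 0.005}

```text
time_s: 8.7
position: [0.6249, -0.126, 0.1364]
tool_rot: [[0.761, 0.101, 0.641], [0.077, -0.995, 0.065], [0.644, 0.0, -0.765]]
ft_force: [-0.8, -0.2, -1.9]
grip_width: 0.0134
gripper_force: 68.1
```

```bash
cat > m2.py <<'E'
from h import *
import pickle
np.set_printoptions(precision=4,suppress=True)
im=env.get_image("wrist"); pickle.dump(im,open("v4.pkl","wb"))
cv2.imwrite("pics/v4.png",cv2.resize(im["color"],(800,600),interpolation=cv2.INTER_CUBIC))
im=pickle.load(open("v3.pkl","rb"))["wrist"]
P=lambda u,v,z: atz(im,(u/1.5625,v/1.5625),z)
print("panel",P(0,187,.075),P(322,191,.075)); print("lip inner top",P(0,371,.083),P(298,380,.083))
print("end",P(320,200,.075),P(303,370,.075))
go((.6263,-.1279,.1357))
E
python3 m2.py
```

```text
panel [0.6663 0.0823 0.075 ] [ 0.6807 -0.0825  0.075 ]
lip inner top [0.5717 0.039  0.083 ] [ 0.5808 -0.0888  0.083 ]
end [ 0.6753 -0.0823  0.075 ] [ 0.5872 -0.0886  0.075 ]
t 8.75 p [ 0.6248 -0.126   0.1358] yaw 5.7792597886509895 toolz [ 0.6402  0.0653 -0.7655] toolx [0.7616 0.0767 0.6435] F [ 0.4278 -0.2464 -0.639 ]
(0.6263, -0.1279, 0.1357) [0.0009 0.0021 0.0009]
```

View pics/v4.png

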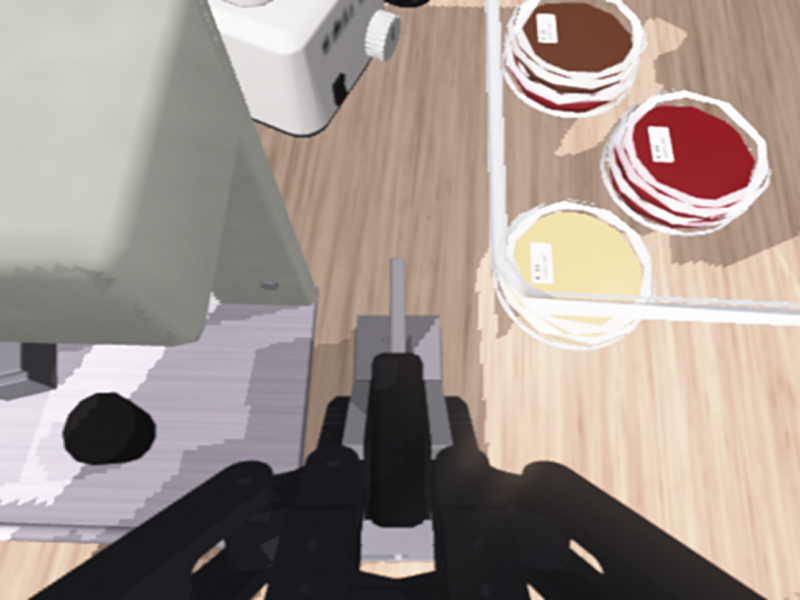

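The blade is clear of the slot, its far tip at about (397,258) and the handle held straight between the fingers; the bung is at (110,430) on the deck.

```bash
cat > m3.py <<'E'
from h import *
import pickle
np.set_printoptions(precision=4,suppress=True)
im=pickle.load(open("v4.pkl","rb"))
P=lambda u,v,z: atz(im,(u/1.5625,v/1.5625),z)
s=env.observe();p=np.array(s["position"]);ex=np.array([.995,.1003,0])
for n,a,k in(("tip",P(397,258,.1403),42),("handle far",P(397,354,.1643),2)): print(n,a,"origin ahead of TCP along blade, mm",(a-p)@ex*1000-k)
print(p, P(110,440,.085))
# targets: station yaw 4.2
c,sn=np.cos(np.radians(4.2)),np.sin(np.radians(4.2)); R=np.array([[c,-sn],[sn,c]])
for y in(-.165,-.15,-.085,0,.125): 
    for off in (.009,): print(y,np.array([.6214,.034])+R@np.array([-off,y]))
E
python3 m3.py
```

```text
tip [ 0.6744 -0.1212  0.1403] origin ahead of TCP along blade, mm 7.87032085128434
handle far [ 0.6339 -0.1253  0.1643] origin ahead of TCP along blade, mm 7.13367061530745
[ 0.6248 -0.126   0.1358] [ 0.609  -0.0116  0.085 ]
-0.165 [ 0.6245 -0.1312]
-0.15 [ 0.6234 -0.1163]
-0.085 [ 0.6186 -0.0514]
0 [0.6124 0.0333]
0.125 [0.6033 0.158 ]
```

Emit:
arm_command:
  deltas:
    - {"rx": -0.017, "ry": 0, "rz": 0.021, "dx": 0, "dy": 0, "dz": 0, "fingers": 0.005}
    - {"rx": 0, "ry": 0, "rz": 0, "dx": 0, "dy": -0.018, "dz": 0, "fingers": 0.005}
    - {"rx": 0, "ry": 0, "rz": 0, "dx": 0, "dy": -0.019, "dz": 0, "fingers": 0.005}
    - {"rx": 0, "ry": 0, "rz": 0, "dx": 0, "dy": -0.019, "dz": 0, "fingers": 0.005}
    - {"rx": 0, "ry": 0, "rz": 0, "dx": 0, "dy": -0.018, "dz": 0, "fingers": 0.005}
    - {"rx": 0, "ry": 0, "rz": 0, "dx": 0, "dy": 0, "dz": 0, "fingers": 0.005}
    - {"rx": 0, "ry": 0, "rz": 0, "dx": 0, "dy": 0, "dz": 0, "fingers": 0.005}

```text
time_s: 9.45
position: [0.6197, -0.0523, 0.1359]
tool_rot: [[0.763, 0.074, 0.642], [0.056, -0.997, 0.048], [0.643, -0.001, -0.765]]
ft_force: [0.5, -0.6, -1.1]
grip_width: 0.0132
gripper_force: 68.2
```

```bash
cat > m4.py <<'E'
from h import *
np.set_printoptions(precision=4,suppress=True)
im=env.get_image("wrist"); 
cv2.imwrite("pics/v5.png",cv2.resize(im["color"],(800,600),interpolation=cv2.INTER_CUBIC))
go((.6196,-.0515,.1358),(.6196,-.0515,.129))
E
python3 m4.py
```

```text
t 9.5 p [ 0.6198 -0.0528  0.1361] yaw 4.211944724284308 toolz [ 0.642   0.0478 -0.7652] toolx [0.7632 0.0558 0.6438] F [ 0.5002 -1.0752  0.5757]
(0.6196, -0.0515, 0.1358) [-0.0003 -0.0013  0.0002]
(0.6196, -0.0515, 0.129) [-0.0044  0.      0.0052]
```

View pics/v5.png

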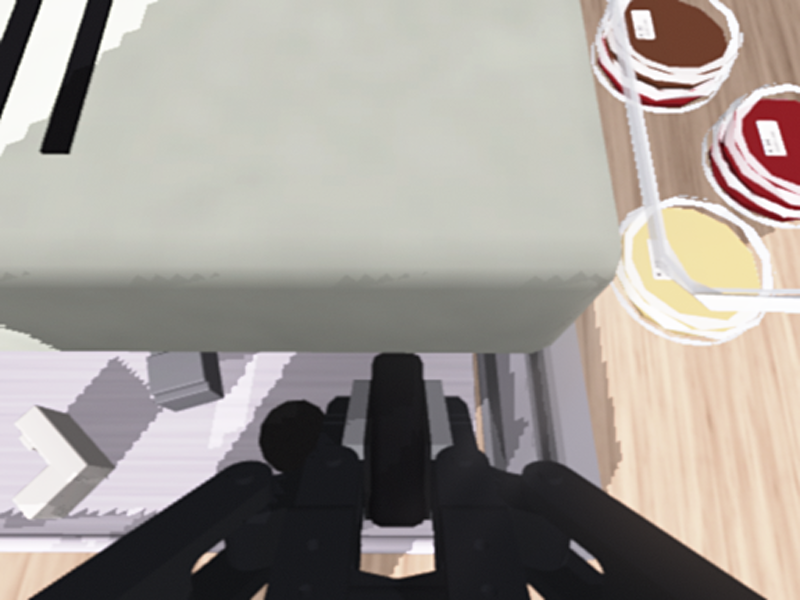

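The blade is under the hood with its handle at (397,440). The bung at (292,437), offcut at (185,378) and rack corner at (62,460) all lie ahead of it, and the hood edge at row 350 is clear.

Emit:
arm_command:
  deltas:
    - {"rx": 0, "ry": 0, "rz": 0, "dx": -0.0022, "dy": 0, "dz": 0.0026, "fingers": 0.005}
    - {"rx": 0, "ry": 0, "rz": 0, "dx": -0.0022, "dy": 0, "dz": 0.0026, "fingers": 0.005}
    - {"rx": 0, "ry": 0, "rz": 0, "dx": 0, "dy": 0, "dz": 0, "fingers": 0.005}
    - {"rx": 0, "ry": 0, "rz": 0, "dx": 0, "dy": 0, "dz": 0, "fingers": 0.005}

```text
time_s: 9.9
position: [0.6197, -0.0526, 0.1296]
tool_rot: [[0.763, 0.073, 0.642], [0.056, -0.997, 0.048], [0.644, -0.001, -0.765]]
ft_force: [0.2, 0.1, -0.1]
grip_width: 0.0128
gripper_force: 68.2
```

Emit:
arm_command:
  deltas:
    - {"rx": 0, "ry": 0, "rz": 0, "dx": -0.0006, "dy": 0, "dz": 0.0008, "fingers": 0.005}
    - {"rx": 0, "ry": 0, "rz": 0, "dx": 0, "dy": 0, "dz": 0, "fingers": 0.005}

```text
time_s: 10.1
position: [0.6198, -0.0524, 0.1288]
tool_rot: [[0.763, 0.074, 0.642], [0.056, -0.997, 0.048], [0.644, -0.001, -0.765]]
ft_force: [-0.3, 0.4, -1.1]
grip_width: 0.0133
gripper_force: 68.2
```

Emit:
arm_command:
  deltas:
    - {"rx": 0, "ry": 0, "rz": 0, "dx": -0.0006, "dy": 0, "dz": 0.0008, "fingers": 0.005}
    - {"rx": 0, "ry": 0, "rz": 0, "dx": 0, "dy": 0, "dz": 0, "fingers": 0.005}

```text
time_s: 10.3
position: [0.6198, -0.0523, 0.1277]
tool_rot: [[0.763, 0.074, 0.642], [0.056, -0.997, 0.048], [0.644, -0.001, -0.765]]
ft_force: [0.8, -0.5, -1.4]
grip_width: 0.0128
gripper_force: 68.2
```

Emit:
arm_command:
  deltas:
    - {"rx": 0, "ry": 0, "rz": 0, "dx": 0, "dy": -0.006, "dz": 0, "fingers": 0.005}
    - {"rx": 0, "ry": 0, "rz": 0, "dx": 0, "dy": -0.006, "dz": 0, "fingers": 0.005}
    - {"rx": 0, "ry": 0, "rz": 0, "dx": 0, "dy": -0.006, "dz": 0, "fingers": 0.005}
    - {"rx": 0, "ry": 0, "rz": 0, "dx": 0, "dy": -0.006, "dz": 0, "fingers": 0.005}
    - {"rx": 0, "ry": 0, "rz": 0, "dx": 0, "dy": -0.006, "dz": 0, "fingers": 0.005}
    - {"rx": 0, "ry": 0, "rz": 0, "dx": 0, "dy": -0.006, "dz": 0, "fingers": 0.005}
    - {"rx": 0, "ry": 0, "rz": 0, "dx": 0, "dy": -0.006, "dz": 0, "fingers": 0.005}
    - {"rx": 0, "ry": 0, "rz": 0, "dx": 0, "dy": -0.006, "dz": 0, "fingers": 0.005}
    - {"rx": 0, "ry": 0, "rz": 0, "dx": 0, "dy": -0.006, "dz": 0, "fingers": 0.005}
    - {"rx": 0, "ry": 0, "rz": 0, "dx": 0, "dy": -0.006, "dz": 0, "fingers": 0.005}

```text
time_s: 11.3
position: [0.6154, 0.008, 0.1279]
tool_rot: [[0.763, 0.074, 0.642], [0.056, -0.997, 0.048], [0.644, -0.001, -0.765]]
ft_force: [0.2, 0.5, -0.9]
grip_width: 0.0131
gripper_force: 68.3
```

Emit:
arm_command:
  deltas:
    - {"rx": 0, "ry": 0, "rz": 0, "dx": 0, "dy": -0.006, "dz": 0, "fingers": 0.005}
    - {"rx": 0, "ry": 0, "rz": 0, "dx": 0, "dy": -0.006, "dz": 0, "fingers": 0.005}
    - {"rx": 0, "ry": 0, "rz": 0, "dx": 0, "dy": -0.006, "dz": 0, "fingers": 0.005}
    - {"rx": 0, "ry": 0, "rz": 0, "dx": 0, "dy": -0.006, "dz": 0, "fingers": 0.005}
    - {"rx": 0, "ry": 0, "rz": 0, "dx": 0, "dy": -0.006, "dz": 0, "fingers": 0.005}
    - {"rx": 0, "ry": 0, "rz": 0, "dx": 0, "dy": -0.006, "dz": 0, "fingers": 0.005}
    - {"rx": 0, "ry": 0, "rz": 0, "dx": 0, "dy": -0.006, "dz": 0, "fingers": 0.005}
    - {"rx": 0, "ry": 0, "rz": 0, "dx": 0, "dy": -0.006, "dz": 0, "fingers": 0.005}
    - {"rx": 0, "ry": 0, "rz": 0, "dx": 0, "dy": -0.006, "dz": 0, "fingers": 0.005}
    - {"rx": 0, "ry": 0, "rz": 0, "dx": 0, "dy": -0.006, "dz": 0, "fingers": 0.005}
    - {"rx": 0, "ry": 0, "rz": 0, "dx": 0, "dy": -0.006, "dz": 0, "fingers": 0.005}
    - {"rx": 0, "ry": 0, "rz": 0, "dx": 0, "dy": -0.006, "dz": 0, "fingers": 0.005}

```text
time_s: 12.5
position: [0.6101, 0.0798, 0.1279]
tool_rot: [[0.763, 0.074, 0.643], [0.056, -0.997, 0.048], [0.644, -0.001, -0.765]]
ft_force: [-0.2, -0.2, -1.1]
grip_width: 0.0132
gripper_force: 68.3
```

```bash
cat > m5.py <<'E'
from h import *
import sys
w=env.get_image("wrist")["color"];s=env.get_image("scene")["color"]
a=cv2.resize(w,(400,300));b=cv2.resize(s[110:340,130:350],(400,418))
c=np.zeros((418,800,3),np.uint8);c[:300,:400]=a;c[:,400:]=b
cv2.imwrite("pics/%s.png"%sys.argv[1],c); go((.6033,.158,.128))
E
python3 m5.py v6
```

```text
t 12.6 p [0.61   0.0802 0.1278] yaw 4.283635756841221 toolz [ 0.6422  0.0486 -0.765 ] toolx [0.7629 0.0567 0.6441] F [ 0.17309703 -0.47973015 -0.32829624]
(0.6033, 0.158, 0.128) [-0.0006 -0.0781 -0.0006]
```

View pics/v6.png

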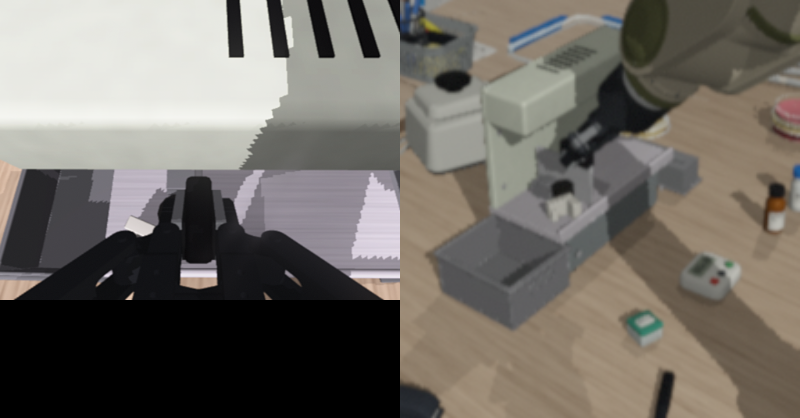

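In the scene part the rack corner and bung are pushed together ahead of the blade at about (565,200), with the bin waiting at (505,275). The wrist part shows a deck clear behind the blade, though the offcut is hidden under the hood.

Emit:
arm_command:
  deltas:
    - {"rx": 0, "ry": 0, "rz": 0, "dx": 0, "dy": -0.005, "dz": 0, "fingers": 0.005}
    - {"rx": 0, "ry": 0, "rz": 0, "dx": 0, "dy": -0.005, "dz": 0, "fingers": 0.005}
    - {"rx": 0, "ry": 0, "rz": 0, "dx": 0, "dy": -0.005, "dz": 0, "fingers": 0.005}
    - {"rx": 0, "ry": 0, "rz": 0, "dx": 0, "dy": -0.005, "dz": 0, "fingers": 0.005}
    - {"rx": 0, "ry": 0, "rz": 0, "dx": 0, "dy": -0.005, "dz": 0, "fingers": 0.005}
    - {"rx": 0, "ry": 0, "rz": 0, "dx": 0, "dy": -0.005, "dz": 0, "fingers": 0.005}
    - {"rx": 0, "ry": 0, "rz": 0, "dx": 0, "dy": -0.005, "dz": 0, "fingers": 0.005}
    - {"rx": 0, "ry": 0, "rz": 0, "dx": 0, "dy": -0.005, "dz": 0, "fingers": 0.005}
    - {"rx": 0, "ry": 0, "rz": 0, "dx": 0, "dy": -0.005, "dz": 0, "fingers": 0.005}
    - {"rx": 0, "ry": 0, "rz": 0, "dx": 0, "dy": -0.005, "dz": 0, "fingers": 0.005}
    - {"rx": 0, "ry": 0, "rz": 0, "dx": 0, "dy": -0.005, "dz": 0, "fingers": 0.005}
    - {"rx": 0, "ry": 0, "rz": 0, "dx": 0, "dy": -0.005, "dz": 0, "fingers": 0.005}

```text
time_s: 13.8
position: [0.6057, 0.1392, 0.1279]
tool_rot: [[0.763, 0.074, 0.642], [0.056, -0.997, 0.048], [0.644, -0.001, -0.765]]
ft_force: [-0.5, -0.5, -0.4]
grip_width: 0.0131
gripper_force: 68.3
```

Emit:
arm_command:
  deltas:
    - {"rx": 0, "ry": 0, "rz": 0, "dx": 0, "dy": -0.005, "dz": 0, "fingers": 0.005}
    - {"rx": 0, "ry": 0, "rz": 0, "dx": 0, "dy": -0.005, "dz": 0, "fingers": 0.005}
    - {"rx": 0, "ry": 0, "rz": 0, "dx": 0, "dy": -0.005, "dz": 0, "fingers": 0.005}
    - {"rx": 0, "ry": 0, "rz": 0, "dx": 0, "dy": -0.005, "dz": 0, "fingers": 0.005}
    - {"rx": 0, "ry": 0, "rz": 0, "dx": 0, "dy": -0.005, "dz": 0, "fingers": 0.005}
    - {"rx": 0, "ry": 0, "rz": 0, "dx": 0, "dy": 0, "dz": 0, "fingers": 0.005}
    - {"rx": 0, "ry": 0, "rz": 0, "dx": 0, "dy": 0, "dz": 0, "fingers": 0.005}
    - {"rx": 0, "ry": 0, "rz": 0, "dx": 0, "dy": 0, "dz": 0, "fingers": 0.005}

```text
time_s: 14.6
position: [0.6039, 0.1638, 0.1279]
tool_rot: [[0.763, 0.073, 0.642], [0.056, -0.997, 0.048], [0.644, -0.001, -0.765]]
ft_force: [-0.1, 0.2, -1.7]
grip_width: 0.0131
gripper_force: 68.3
```

```bash
cat > m6.py <<'E'
from h import *
import sys
W=env.get_image("wrist");S=env.get_image("scene")
for q in("bung","rack_corner","bar_offcut","bin"):
    for n,im in(("w",W),("s",S)):
        for k in env.tip_of(q,im)[:1]: print(q,n,np.array(k["location"]).round(1),round(k["p"],2),atz(im,k["location"],.015).round(3))
a=cv2.resize(W["color"],(400,300));b=cv2.resize(S["color"][110:340,130:350],(400,418))
c=np.zeros((418,800,3),np.uint8);c[:300,:400]=a;c[:,400:]=b
cv2.imwrite("pics/%s.png"%sys.argv[1],c); go((.6205,-.0668,.136),)
E
python3 m6.py v7
```

```text
bung w [203.7 287.4] 0.63 [0.599 0.204 0.015]
bung s [191.2 260.6] 0.42 [0.613 0.184 0.015]
rack_corner w [254.3 279.8] 0.39 [0.608 0.164 0.015]
bar_offcut w [213.7 237.5] 0.91 [0.641 0.201 0.015]
bar_offcut s [180.1 253. ] 0.5 [0.652 0.181 0.015]
bin w [217.6 274. ] 0.58 [0.61  0.194 0.015]
bin s [188.  269.9] 0.71 [0.596 0.211 0.015]
t 15.1 p [0.6039 0.1641 0.1279] yaw 4.225750246714114 toolz [ 0.6424  0.0479 -0.7649] toolx [0.7628 0.056  0.6442] F [-0.16744369 -0.50772032 -0.32746394]
(0.6205, -0.0668, 0.136) [ 0.005   0.2315 -0.0066]
```

View pics/v7.png

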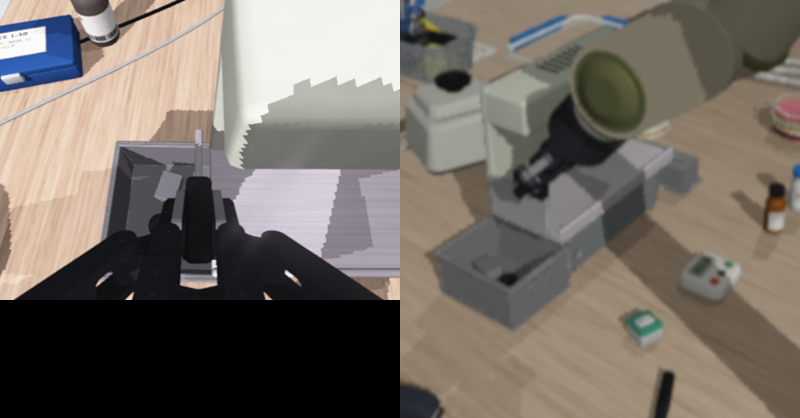

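The scene part shows the offcut at (487,262) and the bung at (512,278) in the bin. The rack corner isn't clear, so I step aside past the end for a better look into the bin.

Emit:
arm_command:
  deltas:
    - {"rx": 0, "ry": 0, "rz": 0, "dx": 0.005, "dy": -0.02, "dz": -0.006, "fingers": 0.005}
    - {"rx": 0, "ry": 0, "rz": 0, "dx": 0.005, "dy": -0.02, "dz": -0.006, "fingers": 0.005}
    - {"rx": 0, "ry": 0, "rz": 0, "dx": 0.005, "dy": -0.02, "dz": -0.006, "fingers": 0.005}
    - {"rx": 0, "ry": 0, "rz": 0, "dx": 0.005, "dy": -0.02, "dz": -0.006, "fingers": 0.005}
    - {"rx": 0, "ry": 0, "rz": 0, "dx": 0.005, "dy": -0.02, "dz": -0.006, "fingers": 0.005}
    - {"rx": 0, "ry": 0, "rz": 0, "dx": 0, "dy": 0, "dz": 0, "fingers": 0.005}

```text
time_s: 15.7
position: [0.5963, 0.2659, 0.1683]
tool_rot: [[0.761, 0.076, 0.644], [0.057, -0.997, 0.05], [0.646, -0.001, -0.763]]
ft_force: [1.3, -0.8, -1.4]
grip_width: 0.0134
gripper_force: 68.4
```

```bash
python3 m6.py v8
```

```text
bung w [326.9 294.9] 0.66 [0.597 0.199 0.015]
bung s [189.2 258.5] 0.55 [0.622 0.182 0.015]
rack_corner s [161.7 214.9] 0.19 [0.803 0.102 0.015]
bar_offcut w [333. 250.] 0.93 [0.639 0.193 0.015]
bar_offcut s [181.4 254.6] 0.41 [0.645 0.183 0.015]
bin w [326.9 281.3] 0.68 [0.609 0.199 0.015]
bin s [188.  269.6] 0.57 [0.596 0.21  0.015]
t 16.2 p [0.5964 0.2633 0.1669] yaw 4.1917063532600025 toolz [ 0.6423  0.0474 -0.765 ] toolx [0.763  0.0556 0.644 ] F [ 0.18483851  0.08297771 -0.69918616]
(0.6205, -0.0668, 0.136) [-0.0198  0.331   0.0234]
```

View pics/v8.png

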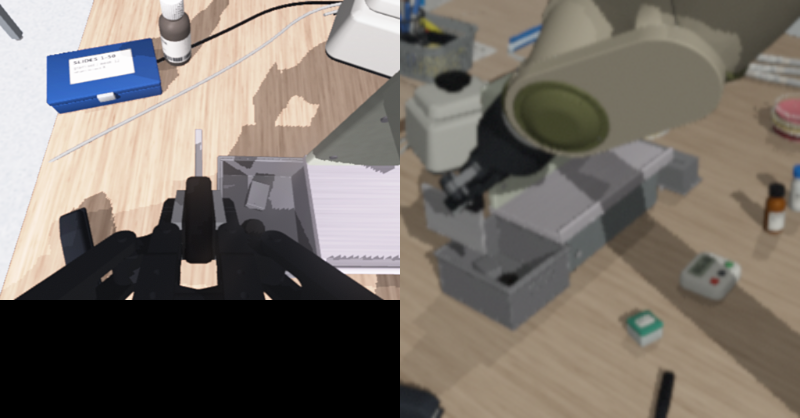

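The wrist part shows the offcut in the bin at (260,193); the bung is found there too. The rack corner is hidden behind the hand, with a white glint at (293,278), so I shift farther away and let the networks look.

Emit:
arm_command:
  deltas:
    - {"rx": 0, "ry": 0, "rz": 0, "dx": -0.008, "dy": -0.03, "dz": -0.025, "fingers": 0.005}
    - {"rx": 0, "ry": 0, "rz": 0, "dx": -0.008, "dy": -0.03, "dz": -0.025, "fingers": 0.005}
    - {"rx": 0, "ry": 0, "rz": 0, "dx": -0.008, "dy": -0.03, "dz": -0.025, "fingers": 0.005}
    - {"rx": 0, "ry": 0, "rz": 0, "dx": -0.008, "dy": -0.03, "dz": -0.025, "fingers": 0.005}
    - {"rx": 0, "ry": 0, "rz": 0, "dx": 0, "dy": 0, "dz": 0, "fingers": 0.005}

```text
time_s: 16.7
position: [0.4968, 0.3801, 0.2253]
tool_rot: [[0.761, 0.078, 0.645], [0.058, -0.997, 0.053], [0.647, -0.003, -0.763]]
ft_force: [0.2, -0.6, -1.2]
grip_width: 0.0129
gripper_force: 68.8
```

```bash
cat > m7.py <<'E'
from h import *
import pickle
np.set_printoptions(precision=3,suppress=True)
I={n:env.get_image(n) for n in("wrist","top","scene")}
pickle.dump(I,open("v9.pkl","wb"))
for q in("rack_corner","bung","bar_offcut","bin"):
    for n,im in I.items():
        for k in env.tip_of(q,im)[:2]: print(q,n,np.array(k["location"]).round(1),round(k["p"],2),atz(im,k["location"],.015),atz(im,k["location"],.075))
go()
im=I["wrist"]
for c in((.548,.13),(.658,.14),(.658,.24),(.548,.24)): print(c,proj(im,(*c,.06)).round(0))
E
python3 m7.py
```

```text
rack_corner wrist [426.6 242.7] 0.6 [0.57  0.188 0.015] [0.553 0.218 0.075]
rack_corner top [204.5 187. ] 0.49 [0.578 0.193 0.015] [0.559 0.18  0.075]
bung wrist [417.5 215.2] 0.71 [0.602 0.195 0.015] [0.581 0.224 0.075]
bung top [202.  176.3] 0.47 [0.61  0.206 0.015] [0.589 0.192 0.075]
bung scene [185.7 262.3] 0.5 [0.618 0.196 0.015] [0.56  0.246 0.075]
bar_offcut wrist [413.7 184.6] 0.58 [0.642 0.195 0.015] [0.614 0.224 0.075]
bar_offcut top [203.  167.4] 0.4 [0.638 0.209 0.015] [0.616 0.195 0.075]
bar_offcut scene [180.3 256.7] 0.66 [0.642 0.19  0.015] [0.581 0.24  0.075]
bar_offcut scene [145.4 270.6] 0.41 [0.664 0.269 0.015] [0.601 0.312 0.075]
bin wrist [411.2 209.6] 0.72 [0.609 0.201 0.015] [0.586 0.23  0.075]
bin top [204.3 176.3] 0.9 [0.611 0.199 0.015] [0.59  0.186 0.075]
bin top [302.8 252.1] 0.55 [ 0.429 -0.115  0.015] [ 0.42  -0.109  0.075]
bin scene [185.9 269.7] 0.98 [0.6   0.213 0.015] [0.543 0.261 0.075]
t 17.45 p [0.499 0.377 0.223] yaw 4.219859654661491 toolz [ 0.642  0.048 -0.765] toolx [0.763 0.056 0.644] F [-0.326  0.333 -1.522]
(0.548, 0.13) [510. 258.]
(0.658, 0.14) [480. 159.]
(0.658, 0.24) [390. 153.]
(0.548, 0.24) [398. 250.]
```

All three bits are in the bin (rack corner 0.57/0.19, bung 0.60/0.195, offcut 0.64/0.195, against the bin centre 0.61/0.20). Now back in front of the station to the holder.

Emit:
arm_command:
  deltas:
    - {"rx": 0.017, "ry": 0, "rz": -0.021, "dx": 0, "dy": 0, "dz": 0, "fingers": 0.005}
    - {"rx": 0, "ry": 0, "rz": 0, "dx": 0, "dy": 0, "dz": 0, "fingers": 0.005}

```text
time_s: 17.65
position: [0.4988, 0.3767, 0.223]
tool_rot: [[0.761, 0.101, 0.641], [0.077, -0.995, 0.065], [0.644, 0.0, -0.765]]
ft_force: [-0.3, 0.1, -0.8]
grip_width: 0.0132
gripper_force: 68.8
```

```bash
python3 -c "
from h import *
go((.49,-.13,.22),(.6255,-.1262,.1358),(.6257,-.1264,.0597))"
```

```text
t 17.65 p [0.4988 0.3767 0.223 ] yaw 5.781158089044311 toolz [ 0.6409  0.0648 -0.7649] toolx [0.761  0.0771 0.6442] F [-0.29405776  0.09005078 -0.80070959]
(0.49, -0.13, 0.22) [-0.0476  0.5032 -0.0362]
(0.6255, -0.1262, 0.1358) [0.0492 0.0099 0.1515]
(0.6257, -0.1264, 0.0597) [-0.0489  0.0002  0.0583]
```

Emit:
arm_command:
  deltas:
    - {"rx": 0, "ry": 0, "rz": 0, "dx": -0.004, "dy": 0.042, "dz": -0.003, "fingers": 0.005}
    - {"rx": 0, "ry": 0, "rz": 0, "dx": -0.004, "dy": 0.042, "dz": -0.003, "fingers": 0.005}
    - {"rx": 0, "ry": 0, "rz": 0, "dx": -0.004, "dy": 0.042, "dz": -0.003, "fingers": 0.005}
    - {"rx": 0, "ry": 0, "rz": 0, "dx": -0.004, "dy": 0.042, "dz": -0.003, "fingers": 0.005}
    - {"rx": 0, "ry": 0, "rz": 0, "dx": -0.004, "dy": 0.042, "dz": -0.003, "fingers": 0.005}
    - {"rx": 0, "ry": 0, "rz": 0, "dx": -0.004, "dy": 0.042, "dz": -0.003, "fingers": 0.005}
    - {"rx": 0, "ry": 0, "rz": 0, "dx": -0.004, "dy": 0.042, "dz": -0.003, "fingers": 0.005}
    - {"rx": 0, "ry": 0, "rz": 0, "dx": -0.004, "dy": 0.042, "dz": -0.003, "fingers": 0.005}
    - {"rx": 0, "ry": 0, "rz": 0, "dx": -0.004, "dy": 0.042, "dz": -0.003, "fingers": 0.005}
    - {"rx": 0, "ry": 0, "rz": 0, "dx": -0.004, "dy": 0.042, "dz": -0.003, "fingers": 0.005}
    - {"rx": 0, "ry": 0, "rz": 0, "dx": -0.004, "dy": 0.042, "dz": -0.003, "fingers": 0.005}
    - {"rx": 0, "ry": 0, "rz": 0, "dx": -0.004, "dy": 0.042, "dz": -0.003, "fingers": 0.005}

```text
time_s: 18.85
position: [0.4903, -0.1066, 0.2193]
tool_rot: [[0.764, 0.1, 0.637], [0.077, -0.995, 0.064], [0.64, 0.0, -0.768]]
ft_force: [1.2, -0.2, -2.1]
grip_width: 0.013
gripper_force: 68.8
```

Emit:
arm_command:
  deltas:
    - {"rx": 0, "ry": 0, "rz": 0, "dx": 0.01, "dy": 0.002, "dz": 0.03, "fingers": 0.005}
    - {"rx": 0, "ry": 0, "rz": 0, "dx": 0.01, "dy": 0.002, "dz": 0.03, "fingers": 0.005}
    - {"rx": 0, "ry": 0, "rz": 0, "dx": 0.01, "dy": 0.002, "dz": 0.03, "fingers": 0.005}
    - {"rx": 0, "ry": 0, "rz": 0, "dx": 0.01, "dy": 0.002, "dz": 0.03, "fingers": 0.005}
    - {"rx": 0, "ry": 0, "rz": 0, "dx": 0.01, "dy": 0.002, "dz": 0.03, "fingers": 0.005}
    - {"rx": 0, "ry": 0, "rz": 0, "dx": 0, "dy": 0, "dz": 0, "fingers": 0.005}
    - {"rx": 0, "ry": 0, "rz": 0, "dx": 0, "dy": 0, "dz": 0, "fingers": 0.005}
    - {"rx": 0, "ry": 0, "rz": 0, "dx": 0, "dy": 0, "dz": 0, "fingers": 0.005}

```text
time_s: 19.65
position: [0.6249, -0.1012, 0.1362]
tool_rot: [[0.765, 0.101, 0.637], [0.077, -0.995, 0.064], [0.64, -0.0, -0.768]]
ft_force: [-0.9, -0.3, -1.1]
grip_width: 0.013
gripper_force: 68.8
```

```bash
python3 -c "
from h import *
go((.6256,-.1264,.13),(.6256,-.1264,.095),(.6257,-.1264,.0597))"
```

```text
t 19.65 p [ 0.6249 -0.1012  0.1362] yaw 5.771691337508059 toolz [ 0.6367  0.0644 -0.7685] toolx [0.7646 0.0773 0.6399] F [-0.92732438 -0.2622845  -1.09717521]
(0.6256, -0.1264, 0.13) [-0.0054  0.0252  0.0036]
(0.6256, -0.1264, 0.095) [-0.0224  0.      0.0269]
(0.6257, -0.1264, 0.0597) [-0.0225  0.      0.0272]
```

Emit:
arm_command:
  deltas:
    - {"rx": 0, "ry": 0.007, "rz": 0, "dx": 0, "dy": 0.013, "dz": 0, "fingers": 0.005}
    - {"rx": 0, "ry": 0, "rz": 0, "dx": 0.0005, "dy": 0.0122, "dz": 0, "fingers": 0.005}
    - {"rx": 0, "ry": 0, "rz": 0, "dx": 0, "dy": 0, "dz": 0, "fingers": 0.005}
    - {"rx": 0, "ry": 0, "rz": 0, "dx": 0, "dy": 0, "dz": 0, "fingers": 0.005}
    - {"rx": 0, "ry": 0, "rz": 0, "dx": 0, "dy": 0, "dz": 0, "fingers": 0.005}

```text
time_s: 20.15
position: [0.628, -0.126, 0.1361]
tool_rot: [[0.76, 0.101, 0.642], [0.077, -0.995, 0.065], [0.645, -0.0, -0.764]]
ft_force: [-0.4, 0.0, -1.2]
grip_width: 0.0132
gripper_force: 68.8
```

```bash
python3 -c "
from h import *
go((.6254,-.1263,.098),(.6257,-.1264,.0597))"
```

```text
t 20.15 p [ 0.628  -0.126   0.1361] yaw 5.775695552835003 toolz [ 0.6417  0.0652 -0.7642] toolx [0.7603 0.0767 0.645 ] F [-0.39593075  0.04659822 -1.16894253]
(0.6254, -0.1263, 0.098) [-0.0266  0.0001  0.0274]
(0.6257, -0.1264, 0.0597) [-0.0245  0.0001  0.0295]
```

Emit:
arm_command:
  deltas:
    - {"rx": 0, "ry": 0, "rz": 0, "dx": -0.0089, "dy": 0, "dz": 0.0091, "fingers": 0.005}
    - {"rx": 0, "ry": 0, "rz": 0, "dx": -0.0089, "dy": 0, "dz": 0.0091, "fingers": 0.005}
    - {"rx": 0, "ry": 0, "rz": 0, "dx": -0.0089, "dy": 0, "dz": 0.0091, "fingers": 0.005}
    - {"rx": 0, "ry": 0, "rz": 0, "dx": 0, "dy": 0, "dz": 0, "fingers": 0.005}
    - {"rx": 0, "ry": 0, "rz": 0, "dx": 0, "dy": 0, "dz": 0, "fingers": 0.005}

```text
time_s: 20.65
position: [0.6256, -0.1263, 0.0981]
tool_rot: [[0.76, 0.101, 0.642], [0.077, -0.995, 0.065], [0.645, -0.0, -0.764]]
ft_force: [0.8, -0.1, -1.0]
grip_width: 0.0134
gripper_force: 68.8
```

```bash
python3 -c "
from h import *
go((.6257,-.1264,.08),(.6257,-.1264,.0597))"
```

```text
t 20.65 p [ 0.6256 -0.1263  0.0981] yaw 5.789418859407533 toolz [ 0.6417  0.0654 -0.7642] toolx [0.7603 0.0768 0.645 ] F [ 0.82505397 -0.06554819 -0.99481748]
(0.6257, -0.1264, 0.08) [-0.0116  0.0002  0.0139]
(0.6257, -0.1264, 0.0597) [-0.0131  0.      0.0155]
```

Emit:
arm_command:
  deltas:
    - {"rx": 0, "ry": 0, "rz": 0, "dx": -0.0029, "dy": 0, "dz": 0.0035, "fingers": 0.005}
    - {"rx": 0, "ry": 0, "rz": 0, "dx": -0.0029, "dy": 0, "dz": 0.0035, "fingers": 0.005}
    - {"rx": 0, "ry": 0, "rz": 0, "dx": -0.0029, "dy": 0, "dz": 0.0035, "fingers": 0.005}
    - {"rx": 0, "ry": 0, "rz": 0, "dx": -0.0029, "dy": 0, "dz": 0.0035, "fingers": 0.005}
    - {"rx": 0, "ry": 0, "rz": 0, "dx": 0, "dy": 0, "dz": 0, "fingers": 0.005}

```text
time_s: 21.15
position: [0.6254, -0.1264, 0.0789]
tool_rot: [[0.761, 0.101, 0.641], [0.076, -0.995, 0.066], [0.644, -0.001, -0.765]]
ft_force: [-0.5, 0.5, -1.0]
grip_width: 0.0135
gripper_force: 68.8
```

Blade is 11 mm into the slot with no force. Continue to the floor.

Emit:
arm_command:
  deltas:
    - {"rx": 0, "ry": 0, "rz": 0, "dx": -0.003, "dy": 0, "dz": 0.0037, "fingers": 0.005}
    - {"rx": 0, "ry": 0, "rz": 0, "dx": -0.003, "dy": 0, "dz": 0.0037, "fingers": 0.005}
    - {"rx": 0, "ry": 0, "rz": 0, "dx": -0.003, "dy": 0, "dz": 0.0037, "fingers": 0.005}
    - {"rx": 0, "ry": 0, "rz": 0, "dx": -0.002, "dy": 0, "dz": 0.0025, "fingers": 0.005}
    - {"rx": 0, "ry": 0, "rz": 0, "dx": 0, "dy": 0, "dz": 0, "fingers": 0.005}

```text
time_s: 21.65
position: [0.6259, -0.1264, 0.0616]
tool_rot: [[0.761, 0.101, 0.641], [0.076, -0.995, 0.065], [0.645, -0.001, -0.765]]
ft_force: [0.3, -0.6, -1.0]
grip_width: 0.0133
gripper_force: 68.8
```

Emit:
arm_command:
  deltas:
    - {"rx": 0, "ry": 0, "rz": 0, "dx": -0.0009, "dy": 0, "dz": 0.0011, "fingers": 0.005}
    - {"rx": 0, "ry": 0, "rz": 0, "dx": 0, "dy": 0, "dz": 0, "fingers": 0.005}

```text
time_s: 21.85
position: [0.6261, -0.1265, 0.0608]
tool_rot: [[0.76, 0.101, 0.642], [0.077, -0.995, 0.065], [0.645, -0.0, -0.764]]
ft_force: [0.0, 0.7, -1.4]
grip_width: 0.0131
gripper_force: 68.8
```

Emit:
arm_command:
  deltas:
    - {"rx": 0, "ry": 0, "rz": 0, "dx": -0.0011, "dy": 0, "dz": 0.0009, "fingers": 0.005}
    - {"rx": 0, "ry": 0, "rz": 0, "dx": 0, "dy": 0, "dz": 0, "fingers": 0.005}
    - {"rx": 0, "ry": 0, "rz": 0, "dx": 0, "dy": 0, "dz": 0, "fingers": 0.005}

```text
time_s: 22.15
position: [0.626, -0.1266, 0.0597]
tool_rot: [[0.76, 0.101, 0.642], [0.077, -0.995, 0.065], [0.645, 0.0, -0.764]]
ft_force: [0.2, -0.0, 0.3]
grip_width: 0.0132
gripper_force: 69.0
```

Emit:
arm_command:
  deltas:
    - {"rx": 0, "ry": 0, "rz": 0, "dx": -0.0006, "dy": 0, "dz": 0.0008, "fingers": 0.005}
    - {"rx": 0, "ry": 0, "rz": 0, "dx": 0, "dy": 0, "dz": 0, "fingers": 0.005}
    - {"rx": 0, "ry": 0, "rz": 0, "dx": 0, "dy": 0, "dz": 0, "fingers": 0.005}

```text
time_s: 22.45
position: [0.6262, -0.1266, 0.0597]
tool_rot: [[0.759, 0.101, 0.643], [0.077, -0.995, 0.065], [0.647, 0.001, -0.763]]
ft_force: [-4.7, 0.5, 10.4]
grip_width: 0.0134
gripper_force: 70.7
```

Emit:
arm_command:
  deltas:
    - {"rx": 0, "ry": 0, "rz": 0, "dx": 0, "dy": 0, "dz": 0, "fingers": 0.03}
    - {"rx": 0, "ry": 0, "rz": 0, "dx": 0, "dy": 0, "dz": 0, "fingers": 0.03}
    - {"rx": 0, "ry": 0, "rz": 0, "dx": 0, "dy": 0, "dz": 0, "fingers": 0.03}
    - {"rx": 0, "ry": 0, "rz": 0, "dx": 0, "dy": 0, "dz": 0, "fingers": 0.03}
    - {"rx": 0, "ry": 0, "rz": 0, "dx": 0, "dy": 0, "dz": -0.015, "fingers": 0.03}
    - {"rx": 0, "ry": 0, "rz": 0, "dx": 0, "dy": 0, "dz": -0.025, "fingers": 0.03}
    - {"rx": 0, "ry": 0, "rz": 0, "dx": 0, "dy": 0, "dz": -0.03, "fingers": 0.03}
    - {"rx": 0, "ry": 0, "rz": 0, "dx": 0, "dy": 0, "dz": -0.03, "fingers": 0.03}
    - {"rx": 0, "ry": 0, "rz": 0, "dx": 0, "dy": 0, "dz": -0.03, "fingers": 0.03}
    - {"rx": 0, "ry": 0, "rz": 0, "dx": 0, "dy": 0, "dz": 0, "fingers": 0.03}

```text
time_s: 23.45
position: [0.5417, -0.1354, 0.1601]
tool_rot: [[0.758, 0.1, 0.644], [0.078, -0.995, 0.063], [0.647, 0.003, -0.762]]
ft_force: [0.5, 0.6, 0.1]
grip_width: 0.0302
gripper_force: 0.0
```

```bash
cat > m8.py <<'E'
from h import *
np.set_printoptions(precision=3,suppress=True)
I={n:env.get_image(n) for n in("wrist","top","scene")}
for q,z in(("handle_mid",.074),("slot_mouth",.038),("rack_corner",.012),("bung",.012),("bar_offcut",.012),("bin",0)):
    rs=[]
    for n,im in I.items():
        for k in env.tip_of(q,im)[:1]:
            print(q,n,round(k["p"],2),atz(im,k["location"],z)); rs.append(ray(im,k["location"]))
    if len(rs)>1: print("  tri",*tri(rs))
go()
E
python3 m8.py
```

```text
handle_mid wrist 0.74 [ 0.615 -0.13   0.074]
handle_mid top 0.73 [ 0.619 -0.12   0.074]
handle_mid scene 0.56 [ 0.62  -0.128  0.074]
  tri [ 0.617 -0.125  0.074] 0.00538941018227614
slot_mouth wrist 0.86 [ 0.634 -0.127  0.038]
slot_mouth top 0.57 [ 0.626 -0.134  0.038]
slot_mouth scene 0.76 [ 0.621 -0.111  0.038]
  tri [ 0.635 -0.131  0.025] 0.006335236037518573
rack_corner top 0.59 [0.581 0.19  0.012]
bung top 0.41 [0.605 0.209 0.012]
bung scene 0.63 [0.625 0.187 0.012]
  tri [0.6   0.205 0.034] 0.0027054690303658585
bar_offcut top 0.44 [0.649 0.21  0.012]
bar_offcut scene 0.55 [0.641 0.189 0.012]
  tri [0.636 0.202 0.027] 0.007812039720596354
bin top 0.85 [0.614 0.196 0.   ]
bin scene 0.79 [0.613 0.197 0.   ]
  tri [ 0.614  0.197 -0.001] 3.416363553277871e-05
t 24.5 p [ 0.542 -0.135  0.158] yaw 5.773918300803558 toolz [ 0.642  0.065 -0.764] toolx [0.76  0.077 0.645] F [-0.419  0.239 -0.274]
```

The handle is back where it started (0.615, -0.130, 0.074), all three bits are in the bin, the bin hasn't moved and the hand is clear. Handing in.

```bash
python3 -c "
from rig import env
print(env.close_job())"
```

```text
the job is handed in; nothing more can be done
None
```

The job is handed in at about 25 s of the 54 s, but it returned no verdict: by the last camera check all three bits of debris are in the bin, the bin is where it stood, and the scraper is back down in its slot, upright and released.

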